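# Roll a turned pin one full turn on the surface plate

## Robot

A 6-joint arm with a two-finger parallel gripper is mounted at the origin on the work surface. World frame = base frame: x ahead of the robot, y to its left, z up, the work surface at z = 0. Lengths are in m, angles in rad, forces in N, time in s.
With the tool pointing down it reaches from about 0.15 to 0.775 m from the base axis. Payload 6.1 kg.
Tool frame: the origin (TCP) lies midway between the tips of the shut fingers; the grasp point (between the pads) lies 19 mm behind it (ctrl.tcp_to_grasp is the distance from the TCP to the grasp point, in m); z points along the fingers, y is the line along which they close (so a half turn about z gives the same grasp; the last joint's range is limited). The gripper opens to 85 mm and grips with 20 to 120 N. Pads are 22 mm wide; open, the fingers measure 114 mm over their backs; the gripper's body (76 mm by 85 mm) begins 54 mm behind the grasp point. The pads swing forward as they close: fully open they stand 13 mm farther back than shut.
Start: joints at [-1.321, 0.126, -0.04, 1.405, 0, 1.571], TCP at [0.13, -0.509, 0.231] pointing down, gripper open.
Joint ranges: [-2.72, 2.72], [-0.95, 1.95], [-1.27, 1.35], [-1.78, 2.02], [-1.46, 1.47], [-3.14, 3.14]. Speed limits (rad/s): [2.39, 2.39, 3.01, 3.14, 3.14, 3.14].

## Interface

Orientations are given as a unit quaternion [w, x, y, z].
In Python, from station import ctrl gives the robot as it stands.
- The arm moves only by the tool send_rows, never from a script. Its argument "series" is a list of rows, each an object with "claw": the finger opening in m, from 0 to 0.0854; "xyz": the shift along the world's x, y, z in m, a list of three; "roll": the turn about the world's z in degrees. A call has 1 to 12 rows; each row shifts and turns the commanded pose from where the row before left it; what a row does not reach is not made up. A row lasts 1/10 s, in which the tool goes at most 50 mm and 8.59 degrees, less where a joint would pass 70% of its speed; a pose out of reach is approached as far as the arm can. A call with a gripper value outside its range is refused whole. The fingers move at their own pace and stop on an object; "newtons" is the grip in N (left out, the last holds). Time passes only in rows, so rows that do not move let the fingers close. It gives the time, the measured TCP pose, the force, the opening and the grip force at its end, in the units of the state.
- ctrl.get_state(): the state, without advancing time (a new reading comes with each control period).
- ctrl.grab_frame(name): name is "side" or "top"; returns a dict with "frame" (480x640x3 uint8, red, green, blue), "vertical_fov" (degrees; the focal length in pixels is half the picture's height over the tangent of half this angle, whatever the lens; pixels are square), "cx", "cy" (the principal point, pixels), "pose" (4x4, takes a point from camera to world coordinates). Camera axes: x right, y down, z forward; pixel columns grow to the right and rows downward; lengths in m; the calibration is good to about 2 mm. A picture is of the moment at which its call begins. There is no depth.
- ctrl.sign_off(): hands the job in; it is judged then, once.
The state is a dict: "clock": time; "joints": joint angles; "joint_velocities": joint speeds; "tau": joint torques, N m; "tcp_pos": TCP position; "tcp_rot": TCP orientation; "contact_force": force on the tool from outside, world axes, zero at the start; "torque": the same for the moment, N m; "grip_width": opening from 0.0 (shut) to 1.0 (fully open); "gripper_force": force on a finger pad.
Only numpy, scipy, OpenCV 4.12 (cv2) and the standard library are available. Lean on these libraries where they do the work, as an engineer would, in place of code of your own. Each camera call takes 0.05 s, during which the arm holds its last target. There are 200 camera calls.

## Task

Check the newly turned rolling pin for straightness: with your fingertips on top of its barrel, stroke it along the dark granite plate towards the plate's other end, where the lidded turned box stands, so that it rolls exactly one full turn and the pencil line comes back to the top. Leave it lying still there, square across the plate; only roll it, never pick it up or push it from the side, and leave the box, calipers and mallet alone.

Things in the scene. Friction and masses are not known exactly. Their poses are not given: they have to be found in the camera images.
- pin: pale beech rolling pin, 0.11 to 0.2 kg, lying across the plate near one end; barrel a cylinder 36 mm in diameter, 180 mm long, plus a turned handle 50 mm long, 22 mm thick, at each end. Origin mid-barrel on its axis, 18 mm above the plate's top; x along the pin, z towards the pencil line, so z turns as it rolls. It stops by itself within a few cm of a slow push and stays where left.
- pin_line (a point): the middle of the dark pencil line, 3 mm wide, along the barrel's surface; straight up at the start, 36 mm above the plate's top. One full turn carries the pin 113 mm; halfway, at 57 mm, the line is underneath. Fingertips on the top that do not slip go twice as far as the pin, so several short strokes, lifting off between them, suit it.
- plate: dark granite surface plate, fixed and level, 300 mm along x, 450 mm along y, its flat top 60 mm above the bench. Origin: centre of its underside, at bench height; z up. The pin starts within 7 degrees of the plate's x, in the half where y is negative, and is to be rolled along the plate's +y, towards the end with the turned box.
- turned_box: bystander: dark turned wooden box with knobbed lid, 58 mm in diameter, 64 mm tall, standing on the plate near its +y end; origin at the centre of its underside. Leave it alone.
- calipers: bystander: steel outside calipers, 160 x 95 mm, 12 mm thick, lying flat on the bench beside the plate; origin under the pivot, x along the legs. Leave them alone.
- mallet: bystander: round wooden mallet lying on the bench, head 64 mm in diameter and 85 mm long, 195 mm overall; origin on the bench under the neck, x towards the head. Leave it alone.

How it is judged:
On the way, in this order (a step that is already met when the one before it is completed fails the run):
1. the pin has rolled about half over: the pencil line faces down (more than 115 degrees from straight up) (angle between pin's own z axis and vertical above 2 rad and distance of pin from where it was at the start of the episode between 0.025 and 0.09 m), for 0.04 s.
2. the pencil line has come back to the top (within 20 degrees) after one turn's travel (angle between pin's own z axis and vertical below 0.35 rad and distance of pin from where it was at the start of the episode between 0.1 and 0.126 m), for 0.2 s.
At the end, for the whole second after the job is handed in: the pin lies at rest on the plate 100 to 126 mm from where it started (one turn is 113 mm), towards the other end, with its pencil line on top again (within 20 degrees of straight up) and within 17 degrees of square across the plate (all of step 2 and y of pin in the frame of plate above -0.07 m and angle between the x axis of pin and the x axis of plate, either way round below 0.3 rad and contact force between pin and plate above 0.3 N and linear speed of pin below 0.01 m/s and angular speed of pin below 0.4 rad/s); the robot touches nothing.
It fails at once if the pin is lifted off the plate (its axis more than 6 mm higher than when lying there) (height (world z) of pin above 0.084 m).
It fails at once if the pin leaves the plate (height (world z) of pin below 0.07 m).
It fails at once if the pin is pushed or gripped from the side instead of on top (touched with the grasp point between the fingers lower than 2 mm above the barrel's top) (contact force between the fingers and pin above 0.5 N and height (world z) of the grasp point below 0.098 m).
It fails at once if the turned box, calipers or mallet is disturbed (moved more than 15 mm) (distance of any of turned_box, calipers, mallet from where it was at the start of the episode above 0.015 m).
It also fails if it takes over 48 s, if anything falls off the work surface, if the arm or the gripper's body presses on something with over 40 N, if the wrist force passes 120 N, or if a joint passes its speed limit or range.

## Working session

There is one attempt and no reset: what is moved stays moved. The work goes in short steps, Python scripts to look and compute and a tool call to move; the robot and the scene stay as the last step left them, time stands still between calls to the robot, and variables do not carry over. Pictures are saved under pics/ and viewed, at most 10 in all, crops included, and the job is handed in when it is done.

Besides the shell and the picture viewer there is one more tool, called after ">>>" by a JSON object that holds its "method" and its "body", one argument or row to a line. send_rows: Moves the arm, as the interface text tells. Its arguments: {"type":"object","properties":{"series":{"type":"array"},"newtons":{"type":"number"}},"required":["series"]}

```bash
mkdir -p pics
cat > h.py <<'E'
import numpy as np,cv2
from station import ctrl
def grab(n,f=None):
    d=ctrl.grab_frame(n)
    if f: cv2.imwrite('pics/'+f,cv2.cvtColor(d['frame'],cv2.COLOR_RGB2BGR))
    return d
def cast(d,u,v,z):
    f=240/np.tan(np.radians(d['vertical_fov'])/2); T=np.array(d['pose'])
    r=T[:3,:3]@np.array([(u-d['cx'])/f,(v-d['cy'])/f,1]); o=T[:3,3]
    return o+r*(z-o[2])/r[2]
E
python3 - <<'E'
from h import *
for n in('top','side'):
    d=grab(n,n+'0.png'); print(n,d['vertical_fov'],d['cx'],d['cy'],np.round(d['pose'],3).tolist())
s=ctrl.get_state();print(s)
E
```

```text
top 44.87780608740009 312.0878421180612 237.80778142171766 [[-0.011, -0.993, 0.117, 0.394], [-1.0, 0.013, 0.021, 0.011], [-0.023, -0.117, -0.993, 1.348], [0.0, 0.0, 0.0, 1.0]]
side 55.242865690020274 323.8516277844421 239.2662344795703 [[-0.971, -0.186, 0.15, 0.384], [-0.238, 0.71, -0.663, 0.7], [0.017, -0.679, -0.734, 0.839], [0.0, 0.0, 0.0, 1.0]]
{'clock': 0.1, 'joints': array([-1.32099234e+00,  1.26325461e-01, -4.04868087e-02,  1.40538628e+00,
        1.62030826e-05,  1.57081021e+00]), 'joint_velocities': array([-1.13530668e-03, -6.04600174e-04,  2.85486624e-03, -3.28838379e-05,
        3.14824244e-04,  1.69440380e-05]), 'tau': array([-2.45610696e-03, -4.36903989e+01,  3.53605735e+01,  1.36516921e-02,
       -3.01005657e-04, -1.24670075e-05]), 'tcp_pos': array([ 0.12970461, -0.50836072,  0.23061255]), 'tcp_rot': array([-6.96658865e-04,  9.92210503e-01,  1.24570570e-01, -7.93091681e-05]), 'contact_force': array([ 0.17605667,  0.63132448, -0.35109191]), 'torque': array([-0.01503553, -0.00578512, -0.01398087]), 'gripper_force': 0.0, 'grip_width': 1.0049743554930148}
```

View pics/top0.png

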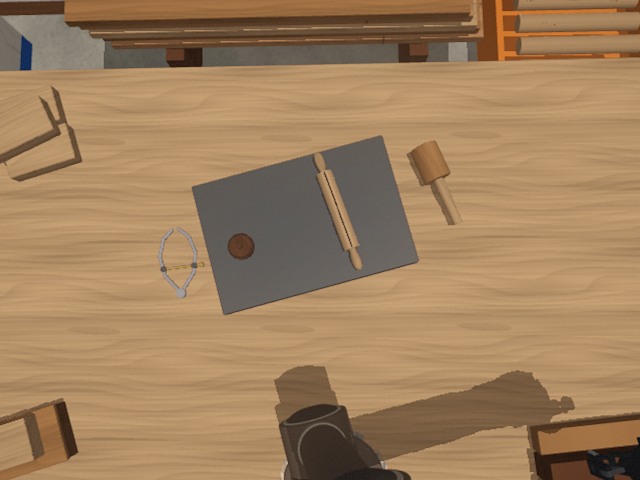

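View pics/side0.png

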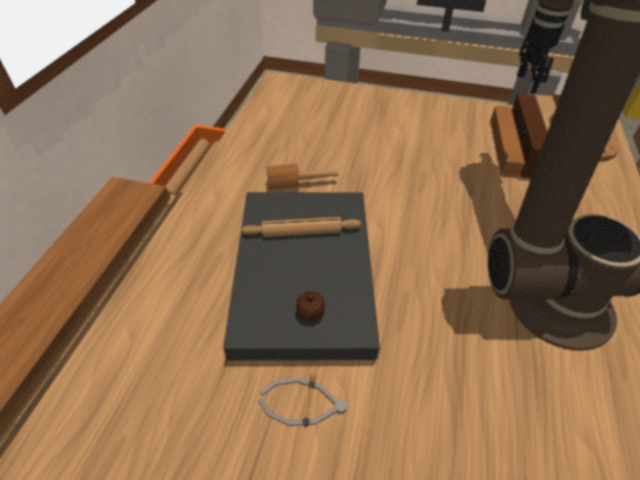

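The top view shows the plate with corners near (193,187), (382,136), (417,262) and (225,313). The pin runs (319,153) to (357,268), the box is at (241,246), the mallet is right of the plate and the calipers are left. The side view agrees, with the gripper clear of everything.

```bash
cat >> h.py <<'E'
def pin(d,z=0.078,show=False):
    im=d['frame']; hsv=cv2.cvtColor(im,cv2.COLOR_RGB2HSV)
    n=np.zeros(im.shape[:2],np.uint8); cv2.fillPoly(n,[PL],255)
    m=((hsv[...,0]<25)&(hsv[...,1]>60)&(hsv[...,2]>110)&(n>0)).astype(np.uint8)
    m=cv2.morphologyEx(m,cv2.MORPH_CLOSE,np.ones((5,5)))
    c=max(cv2.findContours(m,0,2)[0],key=cv2.contourArea)
    (u,v),wh,_=r=cv2.minAreaRect(c)
    b=cv2.boxPoints(r); 
    l=[np.linalg.norm(b[i]-b[(i+1)%4]) for i in(0,1)]
    if l[0]>l[1]: e=[(b[0]+b[3])/2,(b[1]+b[2])/2]
    else: e=[(b[0]+b[1])/2,(b[2]+b[3])/2]
    p=[cast(d,*q,z) for q in e]
    return (p[0]+p[1])/2,p,(c,e)
PL=np.array([[196,190],[380,140],[413,259],[228,309]])
E
python3 - <<'E'
from h import *
d=grab('top')
hsv=cv2.cvtColor(d['frame'],cv2.COLOR_RGB2HSV)
C=[cast(d,u,v,.06) for u,v in[(193,187),(382,136),(417,262),(225,313)]]
print(np.round(C,3).tolist()); print('plate c',np.mean(C,0),[np.linalg.norm(C[i]-C[i-1]) for i in range(4)])
py=(C[0]+C[3]-C[1]-C[2]);py/=np.linalg.norm(py);print('py',py,np.degrees(np.arctan2(py[1],py[0])))
c,p,(k,e)=pin(d);a=p[1]-p[0];print('pin',c,np.round(p,3).tolist(),np.linalg.norm(a),np.degrees(np.arctan2(a[1],a[0])),e)
print('px',np.array([-py[1],py[0]]),'y in plate',(c-np.mean(C,0))@py, 'x', (c-np.mean(C,0))@np.array([py[1],-py[0],0]))
b=cast(d,241,246,.1);print('box',b,'y',(b-np.mean(C,0))@py,'x',(b-np.mean(C,0))@np.array([py[1],-py[0],0]))
E
```

```text
[[0.665, 0.308, 0.06], [0.776, -0.122, 0.06], [0.488, -0.193, 0.06], [0.381, 0.233, 0.06]]
plate c [0.57751343 0.0563211  0.06      ] [np.float64(0.293616981947076), np.float64(0.44420305622069445), np.float64(0.2962124670599228), np.float64(0.4388194571971401)]
py [-0.24771482  0.96883299  0.        ] 104.34232818788111
pin [ 0.59971689 -0.0203705   0.078     ] [[0.726, 0.024, 0.078], [0.473, -0.065, 0.078]] 0.2685293410926453 -160.5905083857859 [array([317.58902, 156.4041 ], dtype=float32), array([359.8356 , 269.06165], dtype=float32)]
px [-0.96883299 -0.24771482] y in plate -0.07980147696449004 x 0.002513796739786755
box [0.52477579 0.19217724 0.1       ] y 0.1446858044743 x -0.0174403861341057
```

>>> {"method": "send_rows", "body": {
  "series": [
    {"claw": 0.05,"xyz": [0.03,0.03,0],"roll": -7.1},
    {"claw": 0.05,"xyz": [0.03,0.03,0],"roll": -7.1},
    {"claw": 0.05,"xyz": [0.03,0.03,0],"roll": -7.1},
    {"claw": 0.05,"xyz": [0.03,0.03,0],"roll": -7.1},
    {"claw": 0.05,"xyz": [0.03,0.03,0],"roll": -7.1},
    {"claw": 0.05,"xyz": [0.03,0.03,0],"roll": -7.1},
    {"claw": 0.05,"xyz": [0.03,0.03,0],"roll": -7.1},
    {"claw": 0.05,"xyz": [0.03,0.03,0],"roll": -7.1},
    {"claw": 0.05,"xyz": [0.03,0.03,0],"roll": -7.1},
    {"claw": 0.05,"xyz": [0.03,0.03,0],"roll": -7.1},
    {"claw": 0.05,"xyz": [0.03,0.03,0],"roll": -7.1},
    {"claw": 0.05,"xyz": [0.03,0.03,0],"roll": -7.1}
  ]
}}

```text
clock: 1.35
tcp_pos: [0.3081, -0.3155, 0.2313]
tcp_rot: [-0.088, 0.89, -0.445, 0.04]
contact_force: [0.1, -0.0, 0.3]
grip_width: 0.586
gripper_force: 0.0
```

>>> {"method": "send_rows", "body": {
  "series": [
    {"claw": 0.05,"xyz": [0,0,0],"roll": 0},
    {"claw": 0.05,"xyz": [0,0,0],"roll": 0},
    {"claw": 0.05,"xyz": [0,0,0],"roll": 0}
  ]
}}

```text
clock: 1.65
tcp_pos: [0.3087, -0.3152, 0.2316]
tcp_rot: [-0.087, 0.891, -0.443, 0.04]
contact_force: [0.1, -0.1, -0.2]
grip_width: 0.586
gripper_force: 0.0
```

```bash
cat >> h.py <<'E'
from scipy.spatial.transform import Rotation as R
def tool():
    s=ctrl.get_state();q=s['tcp_rot'];M=R.from_quat([*q[1:],q[0]]).as_matrix()
    print('t',round(s['clock'],2),'tcp',np.round(s['tcp_pos'],4),'z',np.round(M[:,2],3),'yang',round(np.degrees(np.arctan2(M[1,1],M[0,1])),1),'q',np.round(s['joints'],2),'F',np.round(s['contact_force'],2))
E
python3 -c "from h import *;tool()"
```

```text
t 1.65 tcp [ 0.3087 -0.3152  0.2316] z [ 0.148  0.12  -0.982] yang -142.9 q [-0.92 -0.03 -0.22  1.39  0.19  3.14] F [ 0.09 -0.12 -0.2 ]
```

>>> {"method": "send_rows", "body": {
  "series": [
    {"claw": 0.05,"xyz": [0,0,0],"roll": 8},
    {"claw": 0.05,"xyz": [0,0,0],"roll": 8},
    {"claw": 0.05,"xyz": [0,0,0],"roll": 8},
    {"claw": 0.05,"xyz": [0,0,0],"roll": 8},
    {"claw": 0.05,"xyz": [0,0,0],"roll": 8}
  ]
}}

```text
clock: 2.15
tcp_pos: [0.3091, -0.315, 0.2315]
tcp_rot: [-0.096, 0.989, -0.109, 0.007]
contact_force: [-0.3, -0.2, -0.6]
grip_width: 0.584
gripper_force: 0.0
```

```bash
python3 -c "from h import *;tool()"
```

```text
t 2.15 tcp [ 0.3091 -0.315   0.2315] z [ 0.035  0.188 -0.982] yang -102.6 q [-0.89  0.07 -0.12  1.51  0.15  2.46] F [-0.28 -0.22 -0.6 ]
```

>>> {"method": "send_rows", "body": {
  "series": [
    {"claw": 0.05,"xyz": [0.024,0.024,0],"roll": 8.5},
    {"claw": 0.05,"xyz": [0.024,0.024,0],"roll": 8.5},
    {"claw": 0.05,"xyz": [0.024,0.024,0],"roll": 8.5},
    {"claw": 0.05,"xyz": [0.024,0.024,0],"roll": 8.5},
    {"claw": 0.05,"xyz": [0.024,0.024,0],"roll": 8.5},
    {"claw": 0.05,"xyz": [0.024,0.024,0],"roll": 8.5},
    {"claw": 0.05,"xyz": [0.024,0.024,0],"roll": 8.5},
    {"claw": 0.05,"xyz": [0.024,0.024,0],"roll": 8.5},
    {"claw": 0.05,"xyz": [0.024,0.024,0],"roll": 8.5},
    {"claw": 0.05,"xyz": [0.024,0.024,0],"roll": 8.5},
    {"claw": 0.05,"xyz": [0.024,0.024,0],"roll": 8.5},
    {"claw": 0.05,"xyz": [0.024,0.024,0],"roll": 8.5}
  ]
}}

```text
clock: 3.35
tcp_pos: [0.5976, -0.0249, 0.2312]
tcp_rot: [-0.066, 0.707, 0.701, -0.07]
contact_force: [1.3, -0.4, 0.4]
grip_width: 0.585
gripper_force: 0.0
```

```bash
python3 -c "from h import *;tool()"
```

```text
t 3.35 tcp [ 0.5976 -0.0249  0.2312] z [-0.191 -0.005 -0.982] yang -0.5 q [-0.04  0.44  0.36  1.68 -0.01  1.54] F [ 1.26 -0.42  0.44]
```

>>> {"method": "send_rows", "body": {
  "series": [
    {"claw": 0.05,"xyz": [0,0,0],"roll": 8.5},
    {"claw": 0.05,"xyz": [0,0,0],"roll": 8.5},
    {"claw": 0.05,"xyz": [0,0,0],"roll": 8.5},
    {"claw": 0.05,"xyz": [0,0,0],"roll": 8.5},
    {"claw": 0.05,"xyz": [0,0,0],"roll": 8.5},
    {"claw": 0.05,"xyz": [0,0,0],"roll": 8.5},
    {"claw": 0.05,"xyz": [0,0,0],"roll": 8.5},
    {"claw": 0.05,"xyz": [0,0,0],"roll": 8.5},
    {"claw": 0.05,"xyz": [0,0,0],"roll": 8.5},
    {"claw": 0.05,"xyz": [0,0,0],"roll": 8.5},
    {"claw": 0.05,"xyz": [0,0,0],"roll": 8.5},
    {"claw": 0.05,"xyz": [0,0,0],"roll": 8.5}
  ]
}}

```text
clock: 4.55
tcp_pos: [0.5966, -0.0258, 0.2314]
tcp_rot: [0.013, -0.1, 0.99, -0.095]
contact_force: [0.2, -0.5, 0.7]
grip_width: 0.585
gripper_force: 0.0
```

>>> {"method": "send_rows", "body": {
  "series": [
    {"claw": 0.05,"xyz": [0,0,0],"roll": 8.5},
    {"claw": 0.05,"xyz": [0,0,0],"roll": 8.5},
    {"claw": 0.05,"xyz": [0,0,0],"roll": 8.5},
    {"claw": 0.05,"xyz": [0,0,0],"roll": 8.5},
    {"claw": 0.05,"xyz": [0,0,0],"roll": 8.5},
    {"claw": 0.05,"xyz": [0,0,0],"roll": 8.5},
    {"claw": 0.05,"xyz": [0,0,0],"roll": 8.5},
    {"claw": 0.05,"xyz": [0,0,0],"roll": 8.5},
    {"claw": 0.05,"xyz": [0,0,0],"roll": 8.5},
    {"claw": 0.05,"xyz": [0,0,0],"roll": 8.5},
    {"claw": 0.05,"xyz": [0,0,0],"roll": 8.5},
    {"claw": 0.05,"xyz": [0,0,0],"roll": 8.5}
  ]
}}

```text
clock: 5.75
tcp_pos: [0.5964, -0.0261, 0.2316]
tcp_rot: [-0.082, 0.832, -0.546, 0.05]
contact_force: [0.1, -0.0, -0.4]
grip_width: 0.587
gripper_force: 0.0
```

>>> {"method": "send_rows", "body": {
  "series": [
    {"claw": 0.05,"xyz": [0,0,0],"roll": 8.5},
    {"claw": 0.05,"xyz": [0,0,0],"roll": 8.5},
    {"claw": 0.05,"xyz": [0,0,0],"roll": 8.5},
    {"claw": 0.05,"xyz": [0,0,0],"roll": 8.5},
    {"claw": 0.05,"xyz": [0,0,0],"roll": 8.5},
    {"claw": 0.05,"xyz": [0,0,0],"roll": 8.5}
  ]
}}

```text
clock: 6.35
tcp_pos: [0.5966, -0.0262, 0.2314]
tcp_rot: [-0.095, 0.986, -0.134, 0.01]
contact_force: [0.6, -0.3, -0.4]
grip_width: 0.585
gripper_force: 0.0
```

```bash
python3 -c "from h import *;tool()"
```

```text
t 6.35 tcp [ 0.5966 -0.0262  0.2314] z [ 0.045  0.185 -0.982] yang -105.6 q [-0.14  0.24  0.09  1.4   0.19 -3.01] F [ 0.63 -0.29 -0.43]
```

Now press against the lower q6 limit and watch the tilt.

>>> {"method": "send_rows", "body": {
  "series": [
    {"claw": 0.05,"xyz": [0,0,0],"roll": 8},
    {"claw": 0.05,"xyz": [0,0,0],"roll": 8}
  ]
}}

```text
clock: 6.55
tcp_pos: [0.5996, 0.0085, 0.2305]
tcp_rot: [-0.08, 0.996, -0.034, -0.002]
contact_force: [0.9, 0.5, 0.3]
grip_width: 0.588
gripper_force: 0.0
```

```bash
python3 -c "from h import *;tool()"
```

```text
t 6.55 tcp [0.5996 0.0085 0.2305] z [ 0.002  0.16  -0.987] yang -93.9 q [-0.06  0.27  0.13  1.44  0.16 -3.14] F [0.95 0.55 0.25]
```

>>> {"method": "send_rows", "body": {
  "series": [
    {"claw": 0.05,"xyz": [0,0,0],"roll": 8},
    {"claw": 0.05,"xyz": [0,0,0],"roll": 8}
  ]
}}

```text
clock: 6.75
tcp_pos: [0.5958, 0.087, 0.2308]
tcp_rot: [-0.051, 0.998, 0.047, -0.007]
contact_force: [0.7, 0.4, 0.1]
grip_width: 0.586
gripper_force: 0.0
```

```bash
python3 -c "from h import *;tool()"
```

```text
t 6.75 tcp [0.5958 0.087  0.2308] z [-0.019  0.101 -0.995] yang -84.7 q [ 0.09  0.28  0.15  1.45  0.1  -3.14] F [0.67 0.38 0.08]
```

>>> {"method": "send_rows", "body": {
  "series": [
    {"claw": 0.05,"xyz": [0,0,0],"roll": 8},
    {"claw": 0.05,"xyz": [0,0,0],"roll": 8},
    {"claw": 0.05,"xyz": [0,0,0],"roll": 8}
  ]
}}

```text
clock: 7.05
tcp_pos: [0.5684, 0.1958, 0.2308]
tcp_rot: [-0.006, 0.987, 0.161, -0.007]
contact_force: [-0.4, 0.5, 0.8]
grip_width: 0.588
gripper_force: 0.0
```

```bash
python3 -c "from h import *;tool()"
```

```text
t 7.05 tcp [0.5684 0.1958 0.2308] z [-0.015  0.009 -1.   ] yang -71.4 q [ 0.33  0.28  0.15  1.45  0.01 -3.14] F [-0.4   0.51  0.83]
```

>>> {"method": "send_rows", "body": {
  "series": [
    {"claw": 0.05,"xyz": [0.003,-0.019,0],"roll": -7.4},
    {"claw": 0.05,"xyz": [0.003,-0.019,0],"roll": -7.4},
    {"claw": 0.05,"xyz": [0.003,-0.019,0],"roll": -7.4},
    {"claw": 0.05,"xyz": [0.003,-0.019,0],"roll": -7.4},
    {"claw": 0.05,"xyz": [0.003,-0.019,0],"roll": -7.4},
    {"claw": 0.05,"xyz": [0.003,-0.019,0],"roll": -7.4},
    {"claw": 0.05,"xyz": [0.003,-0.019,0],"roll": -7.4},
    {"claw": 0.05,"xyz": [0.003,-0.019,0],"roll": -7.4},
    {"claw": 0.05,"xyz": [0.003,-0.019,0],"roll": -7.4},
    {"claw": 0.05,"xyz": [0.003,-0.019,0],"roll": -7.4},
    {"claw": 0.05,"xyz": [0.003,-0.019,0],"roll": -7.4},
    {"claw": 0.05,"xyz": [0.003,-0.019,0],"roll": -7.4},
    {"claw": 0.05,"xyz": [0,0,0],"roll": 0}
  ]
}}

```text
validation failed for argument at $.se...
```

>>> {"method": "send_rows", "body": {
  "series": [
    {"claw": 0.05,"xyz": [0.003,-0.019,0],"roll": -7.4},
    {"claw": 0.05,"xyz": [0.003,-0.019,0],"roll": -7.4},
    {"claw": 0.05,"xyz": [0.003,-0.019,0],"roll": -7.4},
    {"claw": 0.05,"xyz": [0.003,-0.019,0],"roll": -7.4},
    {"claw": 0.05,"xyz": [0.003,-0.019,0],"roll": -7.4},
    {"claw": 0.05,"xyz": [0.003,-0.019,0],"roll": -7.4},
    {"claw": 0.05,"xyz": [0.003,-0.019,0],"roll": -7.4},
    {"claw": 0.05,"xyz": [0.003,-0.019,0],"roll": -7.4},
    {"claw": 0.05,"xyz": [0.003,-0.019,0],"roll": -7.4},
    {"claw": 0.05,"xyz": [0.003,-0.019,0],"roll": -7.4},
    {"claw": 0.05,"xyz": [0.003,-0.019,0],"roll": -7.4},
    {"claw": 0.05,"xyz": [0.003,-0.019,0],"roll": -7.4}
  ]
}}

```text
clock: 8.25
tcp_pos: [0.6051, -0.0345, 0.2311]
tcp_rot: [-0.009, 0.816, -0.579, -0.0]
contact_force: [1.0, 0.2, 0.1]
grip_width: 0.58
gripper_force: 0.0
```

>>> {"method": "send_rows", "body": {
  "series": [
    {"claw": 0.05,"xyz": [0,0,-0.04],"roll": 0},
    {"claw": 0.05,"xyz": [0,0,-0.04],"roll": 0},
    {"claw": 0.05,"xyz": [0,0,-0.02],"roll": 0},
    {"claw": 0.05,"xyz": [0,0,0],"roll": 0}
  ]
}}

```text
clock: 8.65
tcp_pos: [0.6027, -0.0338, 0.1274]
tcp_rot: [-0.008, 0.817, -0.577, -0.003]
contact_force: [-0.4, -0.6, -1.3]
grip_width: 0.584
gripper_force: 0.0
```

```bash
python3 -c "
from h import *;tool();d=grab('side');cv2.imwrite('pics/s1.png',cv2.resize(d['frame'][140:300,200:420,::-1],None,fx=3,fy=3))"
```

```text
t 8.65 tcp [ 0.6027 -0.0338  0.1274] z [ 0.004  0.016 -1.   ] yang -160.4 q [-0.06  0.29 -0.06  1.21  0.02 -1.98] F [-0.37 -0.65 -1.25]
```

View pics/s1.png

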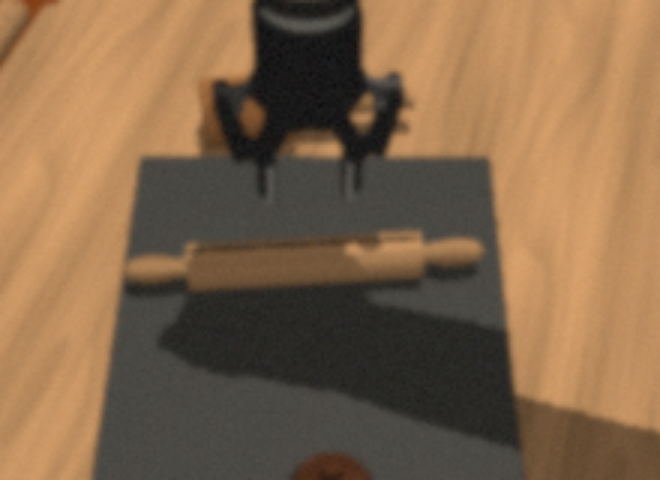

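The fingers hover over the pin at crop (265,200) and (350,195). The pencil line runs (190,247) to (400,238), still on top.

```bash
python3 -c "
from h import *;d=grab('side')
g=lambda x,y,z:np.round(cast(d,200+x/3,140+y/3,z),4)
print('tips',g(265,200,.134),g(350,195,.134)); print('line',g(188,246,.096),g(422,234,.096)); print('handles',g(126,272,.078),g(484,250,.078))"
```

```text
tips [ 0.6289 -0.0144  0.134 ] [ 0.5689 -0.0359  0.134 ]
line [0.6838 0.011  0.096 ] [ 0.5143 -0.0471  0.096 ]
handles [0.7277 0.033  0.078 ] [ 0.4668 -0.0601  0.078 ]
```

>>> {"method": "send_rows", "body": {
  "series": [
    {"claw": 0.05,"xyz": [-0.001,0.002,-0.014],"roll": 0},
    {"claw": 0.05,"xyz": [0,0,-0.013],"roll": 0},
    {"claw": 0.05,"xyz": [0,0,-0.004],"roll": 0},
    {"claw": 0.05,"xyz": [0,0,0],"roll": 0}
  ]
}}

```text
clock: 9.15
tcp_pos: [0.6036, -0.0328, 0.1002]
tcp_rot: [-0.009, 0.817, -0.577, -0.001]
contact_force: [-0.0, 0.5, 0.2]
grip_width: 0.588
gripper_force: 0.0
```

>>> {"method": "send_rows", "body": {
  "series": [
    {"claw": 0.05,"xyz": [0,0,-0.002],"roll": 0},
    {"claw": 0.05,"xyz": [0,0,0],"roll": 0}
  ]
}}

```text
clock: 9.35
tcp_pos: [0.6039, -0.0331, 0.0987]
tcp_rot: [-0.01, 0.816, -0.577, -0.0]
contact_force: [0.2, 0.2, 0.7]
grip_width: 0.585
gripper_force: 0.0
```

>>> {"method": "send_rows", "body": {
  "series": [
    {"claw": 0.05,"xyz": [0,0,-0.002],"roll": 0},
    {"claw": 0.05,"xyz": [0,0,0],"roll": 0}
  ]
}}

```text
clock: 9.55
tcp_pos: [0.6036, -0.033, 0.0963]
tcp_rot: [-0.009, 0.816, -0.577, -0.0]
contact_force: [-0.3, 0.3, -0.4]
grip_width: 0.583
gripper_force: 0.0
```

>>> {"method": "send_rows", "body": {
  "series": [
    {"claw": 0.05,"xyz": [0,0,-0.002],"roll": 0},
    {"claw": 0.05,"xyz": [0,0,0],"roll": 0}
  ]
}}

```text
clock: 9.75
tcp_pos: [0.6035, -0.033, 0.094]
tcp_rot: [-0.009, 0.816, -0.577, -0.001]
contact_force: [0.0, -0.0, 0.2]
grip_width: 0.586
gripper_force: 0.0
```

>>> {"method": "send_rows", "body": {
  "series": [
    {"claw": 0.05,"xyz": [0,0,-0.002],"roll": 0},
    {"claw": 0.05,"xyz": [0,0,0],"roll": 0}
  ]
}}

```text
clock: 9.95
tcp_pos: [0.6035, -0.033, 0.092]
tcp_rot: [-0.009, 0.816, -0.577, -0.001]
contact_force: [-0.0, 0.2, -0.3]
grip_width: 0.585
gripper_force: 0.0
```

>>> {"method": "send_rows", "body": {
  "series": [
    {"claw": 0.05,"xyz": [0,0,-0.001],"roll": 0},
    {"claw": 0.05,"xyz": [0,0,0],"roll": 0}
  ]
}}

```text
clock: 10.15
tcp_pos: [0.6036, -0.033, 0.0912]
tcp_rot: [-0.009, 0.816, -0.577, -0.0]
contact_force: [-0.6, 0.6, -0.2]
grip_width: 0.585
gripper_force: 0.0
```

>>> {"method": "send_rows", "body": {
  "series": [
    {"claw": 0.05,"xyz": [0,0,-0.001],"roll": 0},
    {"claw": 0.05,"xyz": [0,0,0],"roll": 0}
  ]
}}

```text
clock: 10.35
tcp_pos: [0.6038, -0.0332, 0.0906]
tcp_rot: [-0.009, 0.816, -0.577, -0.0]
contact_force: [0.2, -1.1, 2.4]
grip_width: 0.588
gripper_force: 1.0
```

>>> {"method": "send_rows", "body": {
  "series": [
    {"claw": 0.05,"xyz": [0,0,-0.001],"roll": 0},
    {"claw": 0.05,"xyz": [0,0,0],"roll": 0}
  ]
}}

```text
clock: 10.55
tcp_pos: [0.604, -0.0335, 0.0902]
tcp_rot: [-0.009, 0.816, -0.577, 0.0]
contact_force: [-1.5, -2.6, 5.2]
grip_width: 0.585
gripper_force: 2.9
```

>>> {"method": "send_rows", "body": {
  "series": [
    {"claw": 0.05,"xyz": [0,0,0.005],"roll": 0},
    {"claw": 0.05,"xyz": [-0.003,0.0075,0],"roll": 0},
    {"claw": 0.05,"xyz": [0,0,-0.003],"roll": 0},
    {"claw": 0.05,"xyz": [0,0,0],"roll": 0}
  ]
}}

```text
clock: 10.95
tcp_pos: [0.601, -0.0253, 0.0929]
tcp_rot: [-0.01, 0.817, -0.577, 0.001]
contact_force: [-2.3, -1.4, 11.0]
grip_width: 0.587
gripper_force: 5.2
```

>>> {"method": "send_rows", "body": {
  "series": [
    {"claw": 0.05,"xyz": [0,0,-0.001],"roll": 0},
    {"claw": 0.05,"xyz": [0,0,0],"roll": 0}
  ]
}}

```text
clock: 11.15
tcp_pos: [0.6012, -0.0257, 0.0927]
tcp_rot: [-0.01, 0.816, -0.577, 0.001]
contact_force: [-4.2, -2.3, 15.2]
grip_width: 0.585
gripper_force: 7.6
```

>>> {"method": "send_rows", "body": {
  "series": [
    {"claw": 0.05,"xyz": [0,0,-0.001],"roll": 0},
    {"claw": 0.05,"xyz": [0,0,0],"roll": 0}
  ]
}}

```text
clock: 11.35
tcp_pos: [0.6014, -0.026, 0.0925]
tcp_rot: [-0.01, 0.816, -0.577, 0.002]
contact_force: [-5.1, -2.9, 18.5]
grip_width: 0.588
gripper_force: 9.9
```

>>> {"method": "send_rows", "body": {
  "series": [
    {"claw": 0.05,"xyz": [0,0,0.002],"roll": 0},
    {"claw": 0.05,"xyz": [-0.001,0.003,0],"roll": 0},
    {"claw": 0.05,"xyz": [-0.002,0.0055,0],"roll": 0},
    {"claw": 0.05,"xyz": [-0.002,0.0055,0],"roll": 0},
    {"claw": 0.05,"xyz": [-0.001,0.003,0],"roll": 0},
    {"claw": 0.05,"xyz": [0,0,0],"roll": 0}
  ]
}}

```text
clock: 11.95
tcp_pos: [0.5949, -0.008, 0.0931]
tcp_rot: [-0.01, 0.817, -0.577, 0.001]
contact_force: [-3.1, -1.5, 12.4]
grip_width: 0.588
gripper_force: 6.2
```

```bash
python3 -c "
from h import *;tool();d=grab('side');cv2.imwrite('pics/s2.png',cv2.resize(d['frame'][140:300,200:420,::-1],None,fx=3,fy=3))"
```

```text
t 11.95 tcp [ 0.5949 -0.008   0.0931] z [ 0.013  0.015 -1.   ] yang -160.5 q [-0.02  0.28 -0.15  1.12  0.02 -1.93] F [-3.05 -1.46 12.35]
```

View pics/s2.png

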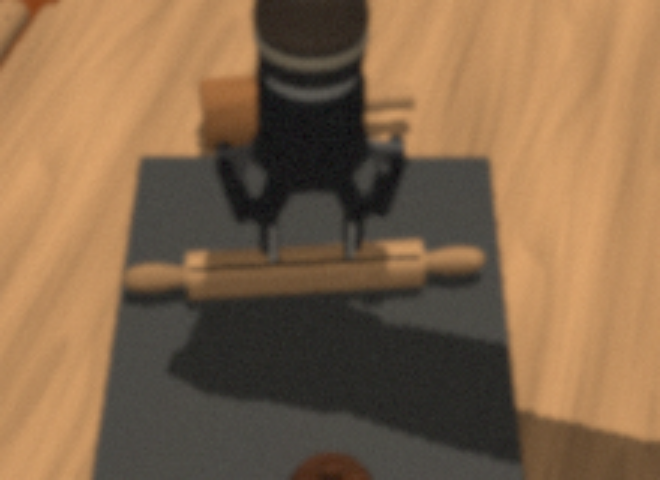

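The pin has begun to roll: the line has moved forward to crop (190,268) to (420,255), and the tips sit on the barrel at (270,258) and (350,252). I'll continue the stroke, lift off, and track the handle ends from the side view.

>>> {"method": "send_rows", "body": {
  "series": [
    {"claw": 0.05,"xyz": [-0.001,0.003,0],"roll": 0},
    {"claw": 0.05,"xyz": [-0.002,0.0055,0],"roll": 0},
    {"claw": 0.05,"xyz": [-0.001,0.003,0],"roll": 0},
    {"claw": 0.05,"xyz": [0,0,0],"roll": 0},
    {"claw": 0.05,"xyz": [0,0,0.01],"roll": 0},
    {"claw": 0.05,"xyz": [0,0,0.01],"roll": 0}
  ]
}}

```text
clock: 12.6
tcp_pos: [0.5902, 0.0034, 0.1114]
tcp_rot: [-0.009, 0.817, -0.577, -0.001]
contact_force: [0.3, -0.0, -0.1]
grip_width: 0.584
gripper_force: 0.0
```

```bash
cat >> h.py <<'E'
PS=np.array([[250,196],[361,196],[371,340],[233,340]])
def spin(fn=None):
    d=ctrl.grab_frame('side'); im=d['frame']; hsv=cv2.cvtColor(im,cv2.COLOR_RGB2HSV)
    n=np.zeros(im.shape[:2],np.uint8); cv2.fillPoly(n,[PS],255)
    m=((hsv[...,0]<25)&(hsv[...,1]>50)&(hsv[...,2]>95)&(n>0)).astype(np.uint8)
    m[290:]=0
    k,lab,st,_=cv2.connectedComponentsWithStats(m)
    m=np.isin(lab,[i for i in range(1,k) if st[i,4]>15])
    v,u=np.nonzero(m); 
    def end(s): return u[s].mean(),v[s].mean()
    L=end(u<u.min()+6);Rr=end(u>u.max()-6)   # handle tips, symmetric inset
    a,b=cast(d,*L,.078),cast(d,*Rr,.078); c=(a+b)/2; w=a-b
    print('px',np.round([*L,*Rr],1),'c',np.round(c,4),'len',round(np.linalg.norm(w),3),'ang',round(np.degrees(np.arctan2(w[1],w[0])),1),'moved',round(np.hypot(*(c-C0)[:2]),4))
    if fn: cv2.imwrite('pics/'+fn,cv2.resize(im[140:300,200:420,::-1],None,fx=3,fy=3))
    return c
C0=np.array([.597,-.0135,.078])
E
python3 -c "
from h import *;tool();spin('s3.png')"
```

```text
t 12.6 tcp [0.5902 0.0034 0.1114] z [ 0.009  0.016 -1.   ] yang -160.5 q [-0.    0.26 -0.13  1.16  0.02 -1.91] F [ 0.29 -0.   -0.11]
px [247.9 233.5 359.  227.3] c [ 0.5906 -0.0041  0.078 ] len 0.256 ang 19.1 moved 0.0114
```

View pics/s3.png

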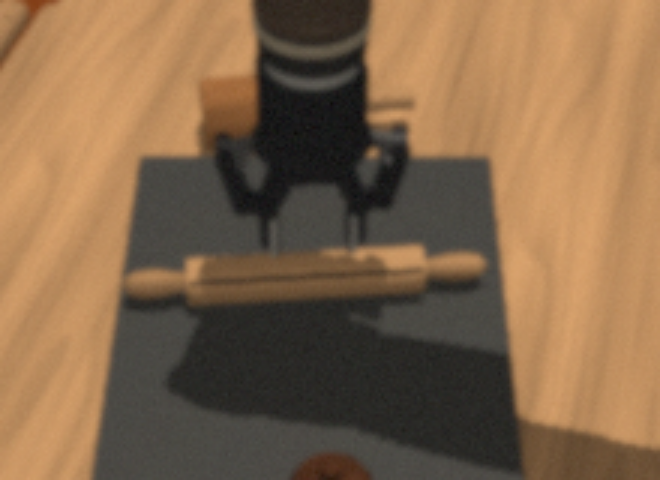

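The line has moved to crop (190,282) to (420,268), about 50° forward, with the tips lifted clear. I'll calibrate the tracker's zero on the first saved image and set up the next stroke.

Run:
```python
import h
from h import *
real=ctrl.grab_frame; f=dict(real('side')); im=f['frame']
f['frame']=cv2.imread('pics/side0.png')[...,::-1].copy()
class X: grab_frame=staticmethod(lambda n:f)
h.ctrl=X; a=spin(); f['frame']=im; b=spin(); print(b-a,np.hypot(*(b-a)[:2]))
s=open('h.py').read().replace('C0=np.array([.597,-.0135,.078])','C0=np.array(%s)'%np.round(a,4).tolist()); open('h.py','w').write(s)
```

```text
px [248.6 228.6 357.9 222.5] c [ 0.5953 -0.0189  0.078 ] len 0.254 ang 19.2 moved 0.0057
px [247.8 233.4 358.9 227.2] c [ 0.5908 -0.0042  0.078 ] len 0.256 ang 19.1 moved 0.0111
[-0.00448851  0.01472975  0.        ] 0.01539844874353298
```

>>> {"method": "send_rows", "body": {
  "series": [
    {"claw": 0.05,"xyz": [0.003,-0.0085,0],"roll": 0},
    {"claw": 0.05,"xyz": [0.0,0,-0.008],"roll": 0},
    {"claw": 0.05,"xyz": [0,0,-0.008],"roll": 0},
    {"claw": 0.05,"xyz": [0,0,-0.003],"roll": 0},
    {"claw": 0.05,"xyz": [0,0,0],"roll": 0}
  ]
}}

```text
clock: 13.2
tcp_pos: [0.5936, -0.006, 0.0931]
tcp_rot: [-0.009, 0.816, -0.578, 0.0]
contact_force: [-2.8, -1.2, 11.1]
grip_width: 0.591
gripper_force: 5.6
```

>>> {"method": "send_rows", "body": {
  "series": [
    {"claw": 0.05,"xyz": [-0.001,0.003,0],"roll": 0},
    {"claw": 0.05,"xyz": [-0.002,0.0065,0],"roll": 0},
    {"claw": 0.05,"xyz": [-0.0025,0.0065,0],"roll": 0},
    {"claw": 0.05,"xyz": [-0.001,0.003,0],"roll": 0},
    {"claw": 0.05,"xyz": [0,0,0],"roll": 0},
    {"claw": 0.05,"xyz": [0,0,0.01],"roll": 0},
    {"claw": 0.05,"xyz": [0.003,-0.008,0],"roll": 0},
    {"claw": 0.05,"xyz": [0.003,-0.0095,0],"roll": 0},
    {"claw": 0.05,"xyz": [0,0,0],"roll": 0}
  ]
}}

```text
clock: 14.1
tcp_pos: [0.5934, -0.0054, 0.1015]
tcp_rot: [-0.009, 0.816, -0.578, -0.001]
contact_force: [0.4, -0.2, 0.9]
grip_width: 0.584
gripper_force: 0.0
```

```bash
python3 -c "
from h import *;tool();spin()"
```

```text
t 14.1 tcp [ 0.5934 -0.0054  0.1015] z [ 0.01   0.015 -1.   ] yang -160.6 q [-0.02  0.28 -0.14  1.14  0.02 -1.93] F [ 0.36 -0.17  0.87]
px [247.7 236.5 359.1 230.4] c [0.5881 0.0054 0.078 ] len 0.255 ang 19.0 moved 0.0254
```

>>> {"method": "send_rows", "body": {
  "series": [
    {"claw": 0.05,"xyz": [0,0,-0.008],"roll": 0},
    {"claw": 0.05,"xyz": [0,0,-0.0025],"roll": 0},
    {"claw": 0.05,"xyz": [-0.001,0.003,0],"roll": 0},
    {"claw": 0.05,"xyz": [-0.0025,0.007,0],"roll": 0},
    {"claw": 0.05,"xyz": [-0.0025,0.007,0],"roll": 0},
    {"claw": 0.05,"xyz": [-0.0025,0.007,0],"roll": 0},
    {"claw": 0.05,"xyz": [-0.0025,0.007,0],"roll": 0},
    {"claw": 0.05,"xyz": [-0.001,0.003,0],"roll": 0},
    {"claw": 0.05,"xyz": [0,0,0],"roll": 0}
  ]
}}

```text
clock: 15.05
tcp_pos: [0.5813, 0.0305, 0.0932]
tcp_rot: [-0.01, 0.817, -0.577, 0.0]
contact_force: [-3.1, -0.8, 12.2]
grip_width: 0.586
gripper_force: 5.7
```

>>> {"method": "send_rows", "body": {
  "series": [
    {"claw": 0.05,"xyz": [0,0,0.01],"roll": 0},
    {"claw": 0.05,"xyz": [0.003,-0.0085,0],"roll": 0},
    {"claw": 0.05,"xyz": [0.003,-0.0085,0],"roll": 0},
    {"claw": 0.05,"xyz": [0,0,0],"roll": 0}
  ]
}}

```text
clock: 15.45
tcp_pos: [0.5874, 0.0117, 0.1011]
tcp_rot: [-0.009, 0.816, -0.578, -0.001]
contact_force: [0.4, 1.0, -0.1]
grip_width: 0.588
gripper_force: 0.0
```

```bash
python3 -c "
from h import *;tool();spin('s4.png')"
```

```text
t 15.45 tcp [0.5874 0.0117 0.1011] z [ 0.01   0.015 -1.   ] yang -160.6 q [ 0.01  0.26 -0.16  1.14  0.02 -1.9 ] F [ 0.42  1.05 -0.14]
px [246.8 242.7 360.9 236.3] c [0.582  0.0232 0.078 ] len 0.258 ang 19.0 moved 0.0441
```

View pics/s4.png

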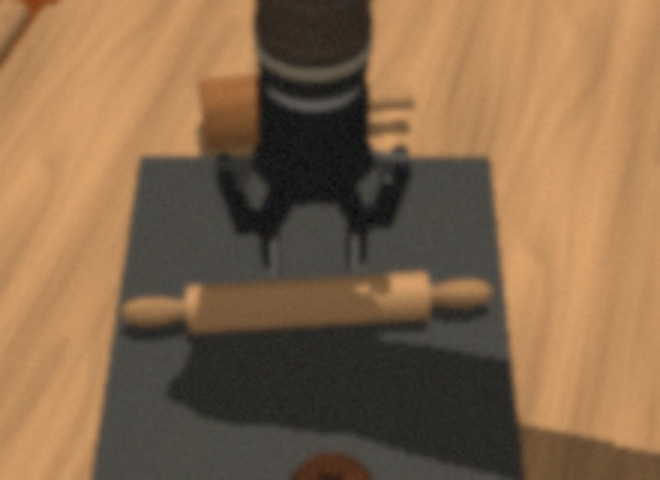

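The line is out of sight underneath, and the pin lies across at crop (125,312) to (490,293), 44 mm along. I'll repeat the stroke.

>>> {"method": "send_rows", "body": {
  "series": [
    {"claw": 0.05,"xyz": [0,0,-0.008],"roll": 0},
    {"claw": 0.05,"xyz": [0,0,-0.002],"roll": 0},
    {"claw": 0.05,"xyz": [-0.001,0.003,0],"roll": 0},
    {"claw": 0.05,"xyz": [-0.0025,0.007,0],"roll": 0},
    {"claw": 0.05,"xyz": [-0.0025,0.007,0],"roll": 0},
    {"claw": 0.05,"xyz": [-0.0025,0.007,0],"roll": 0},
    {"claw": 0.05,"xyz": [-0.0025,0.007,0],"roll": 0},
    {"claw": 0.05,"xyz": [-0.001,0.003,0],"roll": 0},
    {"claw": 0.05,"xyz": [0,0,0],"roll": 0}
  ]
}}

```text
clock: 16.4
tcp_pos: [0.5754, 0.0475, 0.0932]
tcp_rot: [-0.01, 0.817, -0.577, 0.0]
contact_force: [-2.9, -1.1, 12.2]
grip_width: 0.585
gripper_force: 5.8
```

>>> {"method": "send_rows", "body": {
  "series": [
    {"claw": 0.05,"xyz": [0,0,0.01],"roll": 0},
    {"claw": 0.05,"xyz": [0.003,-0.0085,0],"roll": 0},
    {"claw": 0.05,"xyz": [0.003,-0.0085,0],"roll": 0},
    {"claw": 0.05,"xyz": [0,0,0],"roll": 0}
  ]
}}

```text
clock: 16.8
tcp_pos: [0.5814, 0.0287, 0.1011]
tcp_rot: [-0.009, 0.816, -0.578, -0.001]
contact_force: [0.1, -0.5, -0.8]
grip_width: 0.587
gripper_force: 0.0
```

```bash
python3 -c "
from h import *;tool();spin()"
```

```text
t 16.8 tcp [0.5814 0.0287 0.1011] z [ 0.01   0.016 -1.   ] yang -160.6 q [ 0.04  0.25 -0.17  1.14  0.02 -1.87] F [ 0.08 -0.51 -0.8 ]
px [246.1 248.7 361.3 242.1] c [0.5776 0.0407 0.078 ] len 0.258 ang 19.0 moved 0.0622
```

Same again (→ ~80 mm).

>>> {"method": "send_rows", "body": {
  "series": [
    {"claw": 0.05,"xyz": [0,0,-0.008],"roll": 0},
    {"claw": 0.05,"xyz": [0,0,-0.002],"roll": 0},
    {"claw": 0.05,"xyz": [-0.001,0.003,0],"roll": 0},
    {"claw": 0.05,"xyz": [-0.0025,0.007,0],"roll": 0},
    {"claw": 0.05,"xyz": [-0.0025,0.007,0],"roll": 0},
    {"claw": 0.05,"xyz": [-0.0025,0.007,0],"roll": 0},
    {"claw": 0.05,"xyz": [-0.0025,0.007,0],"roll": 0},
    {"claw": 0.05,"xyz": [-0.001,0.003,0],"roll": 0},
    {"claw": 0.05,"xyz": [0,0,0],"roll": 0}
  ]
}}

```text
clock: 17.75
tcp_pos: [0.5693, 0.0646, 0.0932]
tcp_rot: [-0.01, 0.817, -0.577, 0.0]
contact_force: [-3.1, -1.9, 10.9]
grip_width: 0.59
gripper_force: 5.9
```

>>> {"method": "send_rows", "body": {
  "series": [
    {"claw": 0.05,"xyz": [0,0,0.01],"roll": 0},
    {"claw": 0.05,"xyz": [0.003,-0.0085,0],"roll": 0},
    {"claw": 0.05,"xyz": [0.003,-0.0085,0],"roll": 0},
    {"claw": 0.05,"xyz": [0,0,0],"roll": 0}
  ]
}}

```text
clock: 18.15
tcp_pos: [0.5753, 0.0457, 0.1011]
tcp_rot: [-0.009, 0.816, -0.578, -0.001]
contact_force: [-0.0, -0.2, -0.9]
grip_width: 0.584
gripper_force: 0.0
```

```bash
python3 -c "
from h import *;tool();spin()"
```

```text
t 18.15 tcp [0.5753 0.0457 0.1011] z [ 0.01   0.015 -1.   ] yang -160.6 q [ 0.07  0.24 -0.18  1.13  0.01 -1.84] F [-0.04 -0.2  -0.89]
px [245.6 255.3 362.2 248.2] c [0.5721 0.0586 0.078 ] len 0.257 ang 19.2 moved 0.0809
```

>>> {"method": "send_rows", "body": {
  "series": [
    {"claw": 0.05,"xyz": [0,0,-0.008],"roll": 0},
    {"claw": 0.05,"xyz": [0,0,-0.002],"roll": 0},
    {"claw": 0.05,"xyz": [-0.001,0.003,0],"roll": 0},
    {"claw": 0.05,"xyz": [-0.0025,0.007,0],"roll": 0},
    {"claw": 0.05,"xyz": [-0.0025,0.007,0],"roll": 0},
    {"claw": 0.05,"xyz": [-0.0025,0.007,0],"roll": 0},
    {"claw": 0.05,"xyz": [-0.0025,0.007,0],"roll": 0},
    {"claw": 0.05,"xyz": [-0.001,0.003,0],"roll": 0},
    {"claw": 0.05,"xyz": [0,0,0],"roll": 0}
  ]
}}

```text
clock: 19.1
tcp_pos: [0.5633, 0.0816, 0.0931]
tcp_rot: [-0.01, 0.817, -0.577, 0.0]
contact_force: [-2.4, -1.4, 12.8]
grip_width: 0.585
gripper_force: 5.9
```

>>> {"method": "send_rows", "body": {
  "series": [
    {"claw": 0.05,"xyz": [0,0,0.01],"roll": 0},
    {"claw": 0.05,"xyz": [0.003,-0.0085,0],"roll": 0},
    {"claw": 0.05,"xyz": [0.003,-0.0085,0],"roll": 0},
    {"claw": 0.05,"xyz": [0,0,0],"roll": 0}
  ]
}}

```text
clock: 19.5
tcp_pos: [0.5693, 0.0627, 0.1012]
tcp_rot: [-0.009, 0.816, -0.578, -0.001]
contact_force: [0.1, 0.5, -0.2]
grip_width: 0.584
gripper_force: 0.0
```

```bash
python3 -c "
from h import *;tool();spin('s5.png')"
```

```text
t 19.5 tcp [0.5693 0.0627 0.1012] z [ 0.01   0.015 -1.   ] yang -160.6 q [ 0.1   0.24 -0.19  1.13  0.01 -1.81] F [ 0.06  0.45 -0.22]
px [244.8 261.8 362.4 254.7] c [0.5678 0.077  0.078 ] len 0.256 ang 19.2 moved 0.0997
```

View pics/s5.png

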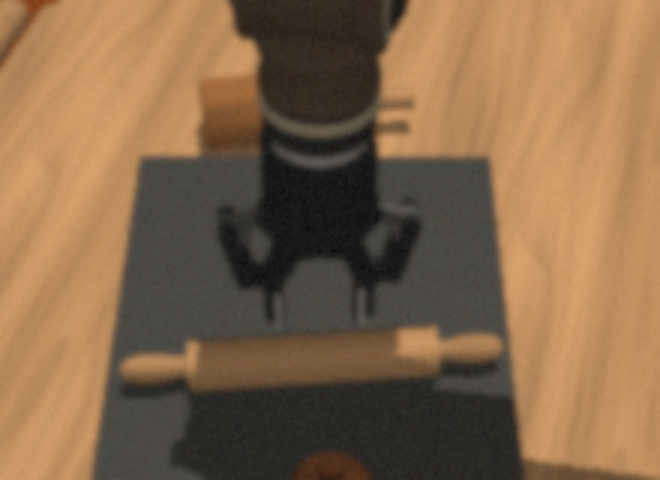

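The line is still hidden just behind the crest, as 99.7 mm of travel predicts. About 13 mm more is needed, which is a 26 mm stroke. Then I'll lift off high.

>>> {"method": "send_rows", "body": {
  "series": [
    {"claw": 0.05,"xyz": [0,0,-0.008],"roll": 0},
    {"claw": 0.05,"xyz": [0,0,-0.002],"roll": 0},
    {"claw": 0.05,"xyz": [-0.001,0.003,0],"roll": 0},
    {"claw": 0.05,"xyz": [-0.0025,0.007,0],"roll": 0},
    {"claw": 0.05,"xyz": [-0.0025,0.007,0],"roll": 0},
    {"claw": 0.05,"xyz": [-0.002,0.005,0],"roll": 0},
    {"claw": 0.05,"xyz": [-0.001,0.003,0],"roll": 0},
    {"claw": 0.05,"xyz": [0,0,0],"roll": 0},
    {"claw": 0.05,"xyz": [0,0,0],"roll": 0}
  ]
}}

```text
clock: 20.45
tcp_pos: [0.5605, 0.0894, 0.0931]
tcp_rot: [-0.01, 0.817, -0.577, 0.0]
contact_force: [-1.6, -0.4, 9.8]
grip_width: 0.588
gripper_force: 5.6
```

>>> {"method": "send_rows", "body": {
  "series": [
    {"claw": 0.05,"xyz": [0,0,0.01],"roll": 0},
    {"claw": 0.05,"xyz": [0,0,0.03],"roll": 0},
    {"claw": 0.05,"xyz": [0.01,-0.03,0.03],"roll": 0},
    {"claw": 0.05,"xyz": [0.01,-0.03,0.03],"roll": 0},
    {"claw": 0.05,"xyz": [0.01,-0.03,0.02],"roll": 0},
    {"claw": 0.05,"xyz": [0.01,-0.03,0],"roll": 0},
    {"claw": 0.05,"xyz": [0,0,0],"roll": 0}
  ]
}}

```text
clock: 21.15
tcp_pos: [0.6012, -0.034, 0.212]
tcp_rot: [-0.009, 0.815, -0.579, 0.0]
contact_force: [-0.4, -0.3, -0.3]
grip_width: 0.588
gripper_force: 0.0
```

```bash
python3 -c "
from h import *;tool();spin('s6.png')
d=ctrl.grab_frame('side');L=[]
im=d['frame'].astype(int).sum(2)
for u in range(268,340,4): L.append((u,int(np.argmin(im[244:275,u])+244),im[244:275,u].min()))
"
```

```text
t 21.15 tcp [ 0.6012 -0.034   0.212 ] z [ 0.011  0.015 -1.   ] yang -160.7 q [-0.06  0.27  0.09  1.38  0.02 -1.97] F [-0.39 -0.32 -0.32]
px [243.9 267.  363.1 260.2] c [0.5638 0.0916 0.078 ] len 0.257 ang 18.9 moved 0.1149
```

View pics/s6.png

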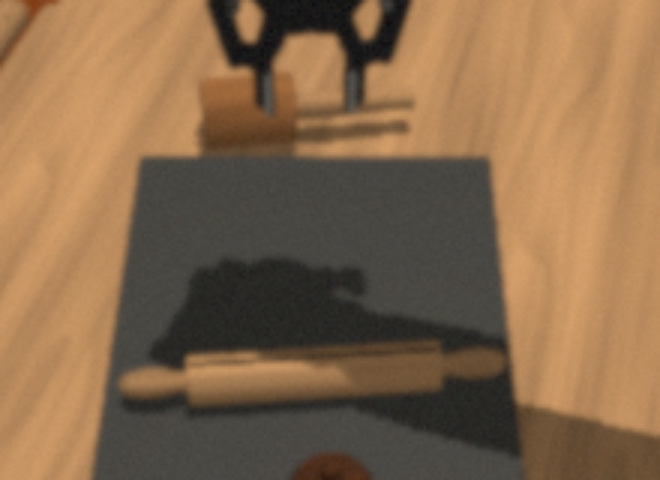

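The line is back on top, running crop (190,361) to (440,346), just in front of the crest as at the start. The pin lies across the plate 115 mm along, and the gripper is clear. I'll check that it is still, then hand in.

```bash
python3 -c "
from h import *;spin();print(ctrl.sign_off())"
```

```text
px [243.9 267.  363.  260.3] c [0.5639 0.0918 0.078 ] len 0.257 ang 18.8 moved 0.1151
the job is handed in; nothing more can be done
None
```

The pin was rolled one full turn, about 115 mm by camera, and lies still about 5° off square with its pencil line back on top. The job is handed in at about 21 s, but no verdict was returned; the gripper is clear and the other items were never approached.

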